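# Close up the drying box and crack its lid

### The job

The clay cup in the clear drying box has to dry slowly and evenly, so stop the side draught first: push the box's front door fully shut until it seats on its catch. Then take the lid by its handle, break it free of its sticky rubber seal without letting it fly up, and finish while still holding it still, just ajar, with the front edge of the lid about 3 cm open. Leave the cup and everything else on the table where it stands.

Things in the scene. Friction and masses are not known exactly. Their poses are not given: they have to be found in the camera images.
- box_front (a point): Middle of the top edge of the drying box's front face, 140 mm above the table. The box (clear, white front, grey base, fixed to the table) is 220 mm deep (its x), 260 wide (its y), 140 high without lid; its front looks roughly at the robot. x points from the box's front straight to its back, y to the left as the robot sees it, z up.
- door_hinge (a point): Point on the door's upright hinge axis, 84 mm above the table, 6 mm before the front face and 100 mm left (+y) of the box's middle. Axes turn with the door: y along the door from free edge to hinge, x out of its inner face (into the box when shut). Door: white frame, clear pane, 196 mm long from the hinge axis, 10 mm thick (5 each side of the axis), 22 to 124 mm above the table.
- door_pull (a point): Middle of the steel pull on the door's outer face near its free edge: upright round bar 10 mm thick, 84 mm above the table at its middle, spanning 51 to 117 mm. The bar's axis is 186 mm from the hinge axis along the door and stands 28 mm out from the middle of the door's thickness (23 mm off its face). Axes as for door_hinge.
- door (a joint): Opening angle of the front door, rad: 0 = fully shut and seated, growing as the free edge swings out to the robot (clockwise from above). It turns freely down to about 0.065; there its strike meets a spring roller that takes about 8 N at the pull to pass. Below about 0.02 it is past the roller, and the catch draws it fully shut and keeps it there.
- lid_grip (a point): Middle of the bar of the lid's black handle: round bar 12 mm thick, about 90 mm long along the box's width (its own y), 188 mm above the table with the lid shut, 28 mm free below it; 60 mm behind the box's front face. The lid's level hinge axis lies at the box's back, 162 mm behind this bar and 43 mm below it. Axes turn with the lid: x to the hinge, z out of the lid's top.
- lid_handle: The lid with its black handle bar; origin on the lid's top face below the middle of the bar, 34 mm from its axis; z out of the lid's top, so its tilt is the lid's opening: 22 mm at the front edge per 0.1 rad. Lid 224 x 264 x 12 mm, 0.4 kg. About 12 N upward at the bar breaks the seal within the first few mm; then 2 to 4 N carry it. Let go, it falls back on the seal, at 0.06 rad or less.
- clay_cup: Unfired grey-brown clay cup, 75 mm wide, 84 mm high, standing inside the box; origin at the centre of its foot.
- bowl_blue: Blue bowl of water, 101 mm wide, 58 mm high; origin at the centre of its foot. Leave alone.
- jar_ochre: Glaze jar with ochre mark, 62 mm wide, 73 mm high; origin at the centre of its foot. Leave alone.
- jar_teal: Glaze jar with teal mark, 62 mm wide, 73 mm high; origin at the centre of its foot. Leave alone.
- glass_short: Clear glass, 75 mm wide, 77 mm high; origin at the centre of its foot. Leave alone.

How it is judged:
By the outcome, as a careful person would: the job done as asked, in the order asked, and still so for the second after the job is handed in, while the arm keeps its last pose, push and grip.
It also fails if it takes over 48 s, if anything falls off the work surface, if the arm or the gripper's body presses on something with over 40 N, if the wrist force passes 120 N, or if a joint passes its speed limit or range.

### The arm

A 6-joint arm with a two-finger parallel gripper is mounted at the origin on the work surface; the furniture and walls round the work are solid. World frame = base frame: x ahead of the robot, y to its left, z up, the work surface at z = 0. Lengths are in m, angles in rad, forces in N, time in s.
With the tool pointing down it reaches from about 0.225 to 0.875 m from the base axis. Payload 3.4 kg.
Tool frame: the origin (TCP) lies between the finger pads; the fingertips stand 17 mm ahead of it and the grasp point (between the pads) lies 2 mm behind it; y points along the fingers, z is the direction in which the jaws open and shut, and the axes are right-handed (so a half turn about y gives the same grasp; the last joint's range is limited). The gripper opens to 85 mm and grips with 20 to 120 N. Pads are 22 mm wide; open, the fingers measure 114 mm over their backs; the gripper's body (76 mm by 85 mm) begins 54 mm behind the grasp point. The pads swing forward as they close: fully open they stand 13 mm farther back than shut.
Start: joints at [1.022, 0.276, 1.505, -0, 1.361, -0.121], TCP at [0.239, 0.523, 0.248] pointing down, gripper open.
Joint ranges: [-2.89, 2.89], [-0.75, 2.08], [0.22, 2.7], [-1.18, 4.32], [0.11, 2.71], [-2.7, 2.7]. Speed limits (rad/s): [2.57, 2.57, 3.14, 3.14, 3.14, 3.14].

### API

Orientations are given as a unit quaternion [w, x, y, z].
In Python, from rig import manip, get_image, camera_model, sign_off, spot_in, silhouettes, spot_point gives the robot as it stands.
- The arm moves only by the tool jog_arm, never from a script. Its argument "targets" is a list of rows, each a list of 3 entries, a list of its own where there are three numbers: the finger opening in m, from 0 to 0.0854, then the shift along the world's x, y, z in m, then the turn about the world's z in rad. In form: [[claw, [x, y, z], spin], ...]. A call has 1 to 10 rows; each row shifts and turns the commanded pose from where the row before left it; what a row does not reach is not made up. A row lasts 1/8 s, in which the tool goes at most 62.5 mm and 10.7 degrees, less where a joint would pass 70% of its speed; a pose out of reach is approached as far as the arm can. A call with a gripper value outside its range is refused whole. The fingers move at their own pace and stop on an object; "force" is the grip in N (left out, the last holds). Time passes only in rows, so rows that do not move let the fingers close. It gives the time, the measured TCP pose, the force and the opening at its end, in the units of the state.
- manip.get_state(): the state, without advancing time (a new reading comes with each control period).
- get_image(name): name is "scene" or "top" or "wrist"; returns (picture, depth): 384x512x3 uint8, red, green, blue; 384x512 float32, m along the optical axis (not along the pixel's ray), 0 where there is no reading.
- camera_model(name): a dict with "mtx" (3x3 intrinsics, pixels), "world_from_camera" (4x4, takes a point from camera to world coordinates). Camera axes: x right, y up, looking along -z (the intrinsics and any distortion apply to the point x, -y, -z); pixel columns grow to the right and rows downward; lengths in m; the calibration is good to about 2 mm. A picture is of the moment at which its call begins: read the wrist's pose just before it. camera_model takes no time and is no camera call; for the wrist camera it gives the pose at the moment of the call.
- sign_off(): hands the job in, once; it reports no verdict.
Trained networks look in the newest picture that a camera, given by its name, has taken for a name from the list of things; names that differ only in an ending like _2 or _b are one class to them, and where a whole thing is asked for, a point or a joint stands for the part that bears it (a point fixed in the world has none). Each returns a list of dicts, best first, with "score" (0 to 1); they miss things now and then, are a little off and sometimes report something else, mostly with a low value. They report only what shows in the picture. A call takes as long as a camera call.
- spot_in(name, camera): "position" ([column, row] in pixels, amid what is visible of it).
- silhouettes(name, camera): "mask" (384x512 bool, what is visible of it) and "position" ([column, row] in pixels, amid what is visible of it).
- spot_point(name, camera): "position" ([column, row] in pixels: a listed point, or the origin of a listed thing).
The state is a dict: "clock": time; "qpos": joint angles; "qd": joint speeds; "effort": joint torques, N m; "position": TCP position; "ee_rot": TCP orientation; "contact_force": force on the tool from outside, world axes, zero at the start; "moment": the same for the moment, N m; "width": finger opening in m.
Only numpy, scipy, OpenCV 4.12 (cv2) and the standard library are available. Lean on these libraries where they do the work, as an engineer would, in place of code of your own. Each camera call takes 0.05 s, during which the arm holds its last target.

## Working session

There is one attempt and no reset: what is moved stays moved. The work goes in short steps, Python scripts to look and compute and a tool call to move; the robot and the scene stay as the last step left them, time stands still between calls to the robot, and variables do not carry over. Pictures are saved under pics/ and viewed, and the job is handed in when it is done.

Besides the shell and the picture viewer there is one more tool, called after "Emit:" as name([rows], argument=value, ...), one row to a line, values as JSON. jog_arm: Moves the arm, as the interface text tells. Its arguments: {"type":"object","properties":{"targets":{"type":"array","items":{"type":"array"}},"force":{"type":"number"}},"required":["targets"]}

```bash
mkdir -p pics; ls; cat > h.py <<'E'
import numpy as np, cv2
from rig import manip,get_image,camera_model,sign_off,spot_in,silhouettes,spot_point
def save(name,fn):
    p,d=get_image(name); cv2.imwrite('pics/'+fn,cv2.cvtColor(p,cv2.COLOR_RGB2BGR)); return p,d
def ray(name,px,m=None):
    m=m or camera_model(name); K=np.array(m['mtx']);T=np.array(m['world_from_camera'])
    v=np.linalg.inv(K)@[px[0],px[1],1.]; v=np.array([v[0],-v[1],-1.])
    return T[:3,3],T[:3,:3]@v   # scale = depth
def atz(name,px,z):
    o,v=ray(name,px); return o+v*(z-o[2])/v[2]
def proj(name,P):
    m=camera_model(name);K=np.array(m['mtx']);T=np.array(m['world_from_camera'])
    c=T[:3,:3].T@(np.array(P)-T[:3,3]); q=K@[c[0],-c[1],-c[2]]; return q[:2]/q[2]
def tri(a):
    A=np.zeros((3,3));b=np.zeros(3)
    for n,px in a:
        o,v=ray(n,px); v=v/np.linalg.norm(v); M=np.eye(3)-np.outer(v,v); A+=M;b+=M@o
    P=np.linalg.solve(A,b); return P,[np.round(proj(n,P)-px,1) for n,px in a]
E
python3 - <<'E'
from h import *
np.set_printoptions(precision=4,suppress=True)
s=manip.get_state(); print({k:np.round(v,3) for k,v in s.items()})
for c in ['scene','top']:
    save(c,c+'1.png'); m=camera_model(c); print(c,{k:v for k,v in m.items()})
    for n in ['box_front','door_hinge','door_pull','lid_grip','lid_handle','clay_cup','bowl_blue','jar_ochre','jar_teal','glass_short']:
        r=spot_point(n,c); print(n,[(np.round(x['position'],1),round(x['score'],2)) for x in r[:3]])
print(manip.get_state()['clock'])
E
```

```text
pics
{'clock': np.float64(0.0), 'qpos': array([ 1.022,  0.277,  1.506, -0.   ,  1.361, -0.121]), 'qd': array([-0.001,  0.001,  0.001,  0.002, -0.   , -0.   ]), 'effort': array([ -0.001, -41.677, -24.581,   0.   ,   0.011,   0.   ]), 'position': array([0.238, 0.523, 0.247]), 'ee_rot': array([-0.69 ,  0.692, -0.15 ,  0.15 ]), 'contact_force': array([ 0.085, -0.454, -0.923]), 'moment': array([ 0.013, -0.008, -0.014]), 'width': np.float64(0.086)}
scene {'mtx': array([[354.5889,   0.    , 252.7647],
       [  0.    , 354.5889, 186.8393],
       [  0.    ,   0.    ,   1.    ]]), 'world_from_camera': array([[ 0.858 ,  0.2788, -0.4315, -0.0136],
       [-0.5133,  0.4316, -0.7418, -1.008 ],
       [-0.0206,  0.8579,  0.5134,  0.812 ],
       [ 0.    ,  0.    ,  0.    ,  1.    ]])}
box_front [(array([267.4, 182.1]), 0.63)]
door_hinge [(array([253.4, 181.8]), 0.55)]
door_pull [(array([244.6, 208.8]), 0.76)]
lid_grip [(array([281. , 162.1]), 0.52)]
lid_handle [(array([284.1, 174.5]), 0.46)]
clay_cup []
bowl_blue [(array([280. , 288.2]), 0.76), (array([302.6, 267.4]), 0.6)]
jar_ochre [(array([302
[... 162 characters left out ...]
  0.    , 470.1593, 192.9385],
       [  0.    ,   0.    ,   1.    ]]), 'world_from_camera': array([[ 0.0001,  0.9837, -0.18  ,  0.2984],
       [-1.    , -0.0006, -0.0038, -0.0396],
       [-0.0038,  0.18  ,  0.9837,  1.6206],
       [ 0.    ,  0.    ,  0.    ,  1.    ]])}
box_front [(array([253.3, 176.4]), 0.55)]
door_hinge [(array([219. , 185.3]), 0.92)]
door_pull [(array([266. , 219.6]), 0.76)]
lid_grip [(array([249.1, 156.3]), 0.71)]
lid_handle [(array([248.1, 154.5]), 0.6)]
clay_cup []
bowl_blue [(array([354. , 235.5]), 0.84)]
jar_ochre [(array([345. , 209.5]), 0.66)]
jar_teal [(array([346.8, 177.3]), 0.79)]
glass_short [(array([137. , 257.2]), 0.64), (array([344.1, 205.4]), 0.33)]
1.1
```

```bash
python3 - <<'E'
from h import *
for c in ['scene','top']:
    p=cv2.imread(f'pics/{c}1.png'); cv2.imwrite(f'pics/{c}1c.png',cv2.resize(p[90:340,120:420],None,fx=2.4,fy=2.4,interpolation=cv2.INTER_CUBIC))
np.set_printoptions(precision=4,suppress=True)
for n,a,b in [('box_front',(267.4,182.1),(253.3,176.4)),('hinge',(253.4,181.8),(219,185.3)),('pull',(244.6,208.8),(266,219.6)),('grip',(281,162.1),(249.1,156.3)),('lid',(284.1,174.5),(248.1,154.5)),('bowl',(280,288.2),(354,235.5)),('ochre',(302.4,265.1),(345,209.5)),('teal',(331,262.2),(346.8,177.3)),('glass',(172.2,188),(137,257.2))]:
    print(n,*tri([('scene',a),('top',b)]))
E
```

```text
box_front [ 0.6197 -0.0381  0.1401] [array([ 1.1, -0.2]), array([-0.6,  1.2])]
hinge [0.6106 0.0715 0.0885] [array([-1.5,  0.3]), array([ 0.8, -1.7])]
pull [ 0.4895 -0.0813  0.0903] [array([ 0.1, -0. ]), array([-0. ,  0.1])]
grip [ 0.6774 -0.0287  0.2024] [array([-1. ,  0.2]), array([ 0.6, -1.1])]
lid [ 0.6984 -0.0242  0.141 ] [array([-0.6,  0.1]), array([ 0.4, -0.7])]
bowl [ 0.4416 -0.3858 -0.0071] [array([ 1.7, -0.4]), array([-0.6,  1.4])]
ochre [ 0.537  -0.3577  0.0145] [array([-1. ,  0.2]), array([ 0.4, -0.8])]
teal [ 0.6535 -0.3722 -0.018 ] [array([ 0.4, -0.1]), array([-0.2,  0.3])]
glass [ 0.3676  0.361  -0.0061] [array([ 1. , -0.1]), array([-0.4,  1.3])]
```

View pics/scene1.png

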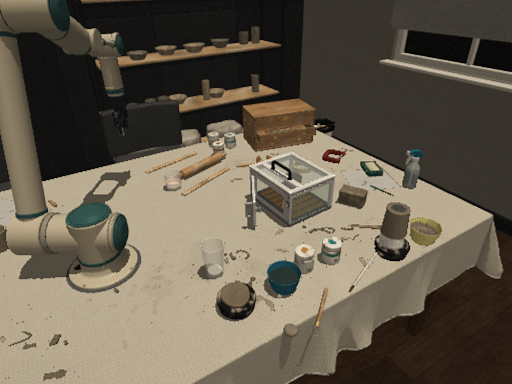

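View pics/top1.png

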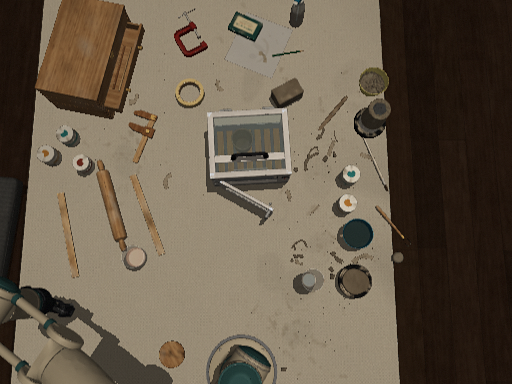

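The scene view shows the box at about (290,188) with the door swung out towards (252,210). In the top view the door runs from (219,183) to (270,212) and the lid handle is at (250,156). I'll zoom in on both.

```bash
python3 - <<'E'
from h import *
p=cv2.imread('pics/top1.png'); cv2.imwrite('pics/top1z.png',cv2.resize(p[95:230,190:330],None,fx=5,fy=4.4,interpolation=cv2.INTER_CUBIC))
p=cv2.imread('pics/scene1.png'); cv2.imwrite('pics/scene1z.png',cv2.resize(p[130:245,225:365],None,fx=5,fy=5,interpolation=cv2.INTER_CUBIC))
E
```

```text
(no output)
```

View pics/top1z.png

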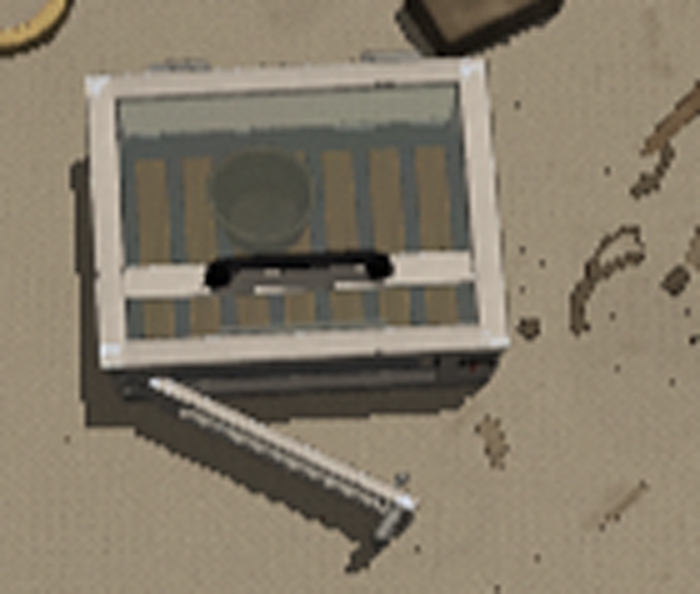

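View pics/scene1z.png

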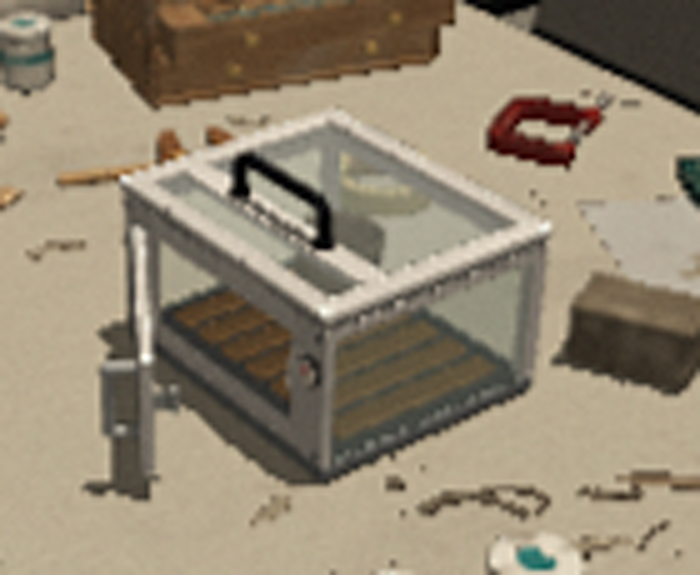

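```bash
python3 - <<'E'
from h import *
np.set_printoptions(precision=4,suppress=True)
C={}
for n,z in dict(BL=(88,76),BR=(482,60),FR=(505,342),FL=(102,362)).items():
    C[n]=atz('top',(190+z[0]/5,95+z[1]/4.4),.154); print(n,C[n])
print('yaw fr',np.arctan2(-(C['FL']-C['FR'])[0],(C['FL']-C['FR'])[1]),np.arctan2(-(C['BL']-C['BR'])[0],(C['BL']-C['BR'])[1]),'sides',[np.arctan2((C[b]-C[f])[1],(C[b]-C[f])[0]) for f,b in(('FL','BL'),('FR','BR'))])
print(np.linalg.norm(C['FL']-C['FR']),np.linalg.norm(C['FL']-C['BL']))
print('center',sum(C.values())/4)
for n,z,h in [('handleL',(217,270),.188),('handleR',(383,262),.188),('doorfree',(407,500),.124),('doorhinge',(155,382),.124),('pulltop',(392,530),.117)]:
    print(n,atz('top',(190+z[0]/5,95+z[1]/4.4),h))
print('scene lid',[ (n,proj('scene',C[n])) for n in C])
import glob
for c in ['top','scene']:
    p,d=get_image(c)
    r=silhouettes('door',c)
    for x in r[:2]:
        m=x['mask'];v,u=np.nonzero(m&(d>0));P=np.array([ (lambda ov:ov[0]+ov[1]*d[b,a])(ray(c,(a,b))) for a,b in zip(u,v)])
        print(c,x['score'],m.sum(),x['position'],P.min(0),P.max(0),np.median(P,0))
        k=P[:,2]>.1; Q=P[k]; print(k.sum()); mu=Q.mean(0); w,V=np.linalg.eigh(np.cov(Q[:,:2].T)); print(mu,V[:,1],np.sqrt(w)); t=(Q-mu)[:,:2]@V[:,1]; print(mu[:2]+t.min()*V[:,1],mu[:2]+t.max()*V[:,1])
E
```

```text
BL [0.8355 0.1097 0.154 ]
BR [ 0.8477 -0.1485  0.154 ]
FR [ 0.6324 -0.1604  0.154 ]
FL [0.6177 0.097  0.154 ]
yaw fr 0.05694745603758798 0.047144770861367535 sides [np.float64(0.05791295385455738), np.float64(0.05495102920059304)]
0.2578184056721022 0.2181338975917107
center [ 0.7333 -0.0256  0.154 ]
handleL [0.6775 0.0226 0.188 ]
handleR [ 0.6833 -0.0818  0.188 ]
doorfree [ 0.5209 -0.098   0.124 ]
doorhinge [0.6091 0.0651 0.124 ]
pulltop [ 0.4998 -0.0885  0.117 ]
scene lid [('BL', array([291.6879, 151.076 ])), ('BR', array([334.7078, 174.5722])), ('FR', array([290.5382, 192.1147])), ('FL', array([249.7762, 164.898 ]))]
top 0.82 403 [244.9, 200.0] [ 0.4956 -0.1    -0.0054] [0.6177 0.0761 0.1311] [ 0.5639 -0.0195  0.1141]
218
[ 0.5585 -0.0254  0.1216] [0.5223 0.8528] [0.0064 0.0596]
[ 0.5147 -0.0969] [0.6167 0.0698]
```

```bash
python3 - <<'E'
from h import *
from scipy.spatial.transform import Rotation as R
np.set_printoptions(precision=4,suppress=True)
s=manip.get_state(); w,x,y,z=s['ee_rot']; print(R.from_quat([x,y,z,w]).as_matrix(), s['qpos'])
c=.055; X=np.array([np.cos(c),np.sin(c)]);Y=np.array([-X[1],X[0]])
F=np.array([.7333,-.0256])-.11*X; H=F-.006*X+.1*Y
print('front',F,'hinge',H,'grip',F+.06*X, 'glass top', atz('top',(308,280),.06))
for th in [.58,.4,.25,.15,.065,.02,0]:
    a=c-th; x=np.array([np.cos(a),np.sin(a)]);y=np.array([-x[1],x[0]])
    P=H-.186*y-.028*x; print(th,a,'pull',P,'pushed finger (14.5)',P-(.005+.0145)*x,'(11)',P-.016*x)
E
```

```text
[[ 0.9099  0.0001  0.4149]
 [-0.4149  0.0001  0.9099]
 [ 0.     -1.      0.0001]] [ 1.022   0.2759  1.5049 -0.      1.3607 -0.121 ]
front [ 0.6235 -0.0316] hinge [0.612  0.0679] grip [ 0.6834 -0.0283] glass top [ 0.2951 -0.2182  0.06  ]
0.58 -0.5249999999999999 pull [ 0.4945 -0.079 ] pushed finger (14.5) [ 0.4776 -0.0693] (11) [ 0.4807 -0.071 ]
0.4 -0.34500000000000003 pull [ 0.5227 -0.0977] pushed finger (14.5) [ 0.5044 -0.0911] (11) [ 0.5077 -0.0923]
0.25 -0.195 pull [ 0.5485 -0.1092] pushed finger (14.5) [ 0.5293 -0.1054] (11) [ 0.5328 -0.1061]
0.15 -0.095 pull [ 0.5665 -0.1146] pushed finger (14.5) [ 0.547  -0.1128] (11) [ 0.5505 -0.1131]
0.065 -0.010000000000000002 pull [ 0.5821 -0.1178] pushed finger (14.5) [ 0.5626 -0.1176] (11) [ 0.5661 -0.1177]
0.02 0.035 pull [ 0.5905 -0.119 ] pushed finger (14.5) [ 0.571  -0.1197] (11) [ 0.5745 -0.1196]
0 0.055 pull [ 0.5942 -0.1194] pushed finger (14.5) [ 0.5748 -0.1205] (11) [ 0.5783 -0.1203]
```

Emit:
jog_arm([
  [0.0,[0.021,-0.056,0],-0.01],
  [0.0,[0.021,-0.056,0],-0.01],
  [0.0,[0.021,-0.056,0],-0.01],
  [0.0,[0.021,-0.056,0],-0.01],
  [0.0,[0.021,-0.056,0],-0.01],
  [0.0,[0.021,-0.056,0],-0.01],
  [0.0,[0.021,-0.056,0],-0.01],
  [0.0,[0.021,-0.056,0],-0.01],
  [0.0,[0.021,-0.056,0],-0.01],
  [0.0,[0.021,-0.056,0],-0.01],
], force=60)

```text
clock: 2.55
position: [0.4491, -0.0388, 0.2487]
ee_rot: [0.683, -0.682, 0.184, -0.185]
contact_force: [0.8, 0.1, 0.0]
width: 0.0002
```

Emit:
jog_arm([
  [0.0,[0.002,-0.008,-0.05],0],
  [0.0,[0.002,-0.006,-0.05],0],
  [0.0,[0.001,-0.005,-0.048],0],
  [0.0,[0,0,0],0],
])

```text
clock: 3.05
position: [0.4508, -0.0553, 0.0978]
ee_rot: [0.683, -0.682, 0.188, -0.182]
contact_force: [-0.7, -1.2, 0.1]
width: 0.0001
```

```bash
python3 - <<'E'
from h import *
p,d=save('top','top2.png');cv2.imwrite('pics/top2z.png',cv2.resize(p[95:255,190:330,::-1],None,fx=5,fy=3.7,interpolation=cv2.INTER_CUBIC))
p,d=save('scene','s2.png');cv2.imwrite('pics/s2z.png',cv2.resize(p[130:245,215:355,::-1],None,fx=5,fy=5,interpolation=cv2.INTER_CUBIC))
E
```

```text
(no output)
```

View pics/top2z.png

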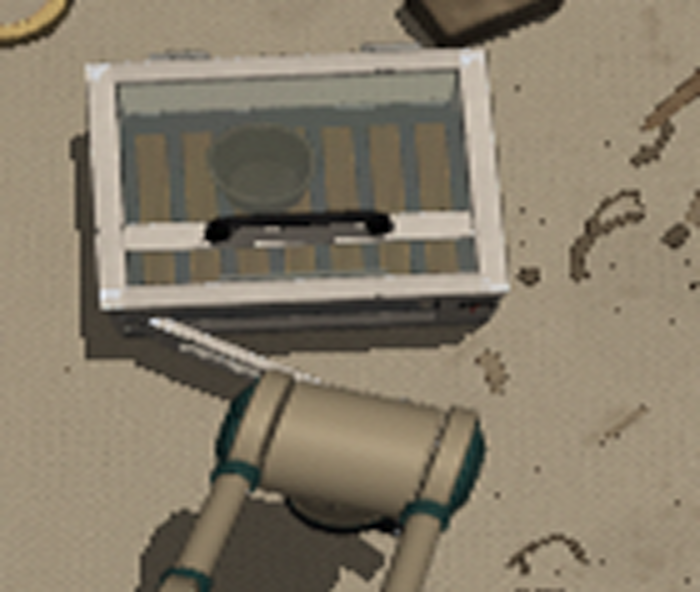

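View pics/s2z.png

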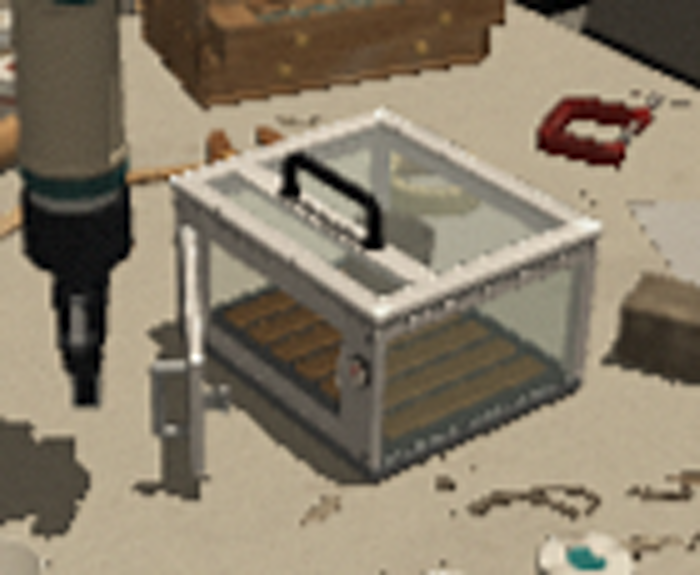

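Emit:
jog_arm([
  [0.0,[0.012,-0.007,0],0],
  [0.0,[0.012,-0.006,0],0],
  [0.0,[0.006,-0.003,0],0],
  [0.0,[0.009,-0.007,0],0.06],
  [0.0,[0.009,-0.007,0],0.06],
  [0.0,[0.009,-0.007,0],0.06],
  [0.0,[0.0085,-0.005,0],0.05],
  [0.0,[0.0085,-0.005,0],0.05],
  [0.0,[0.008,-0.004,0],0.05],
])

```text
clock: 4.28
position: [0.5361, -0.1071, 0.1005]
ee_rot: [0.704, -0.704, 0.069, -0.069]
contact_force: [-0.6, 1.2, -0.9]
width: 0.0001
```

```bash
python3 - <<'E'
from h import *
p,d=save('scene','s3.png');cv2.imwrite('pics/s3z.png',cv2.resize(p[130:245,215:355,::-1],None,fx=5,fy=5,interpolation=cv2.INTER_CUBIC))
E
```

```text
(no output)
```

View pics/s3z.png

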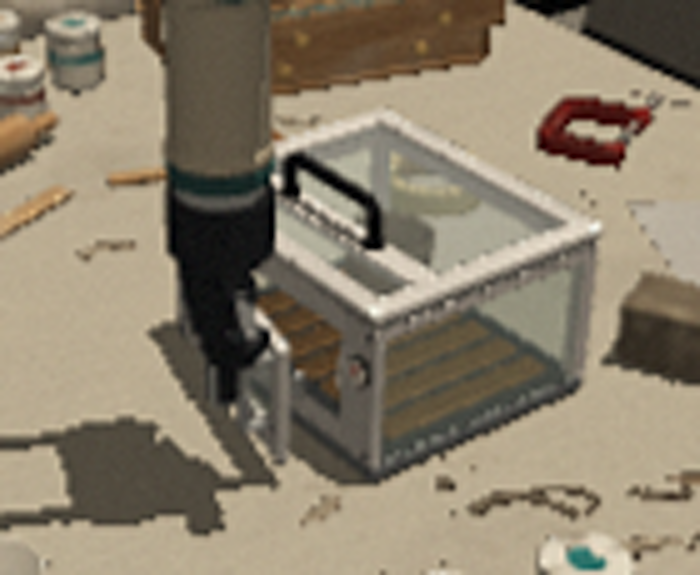

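Emit:
jog_arm([
  [0.0,[0.008,-0.004,0],0.05],
  [0.0,[0.008,-0.003,0],0.05],
  [0.0,[0.008,-0.002,0],0.05],
  [0.0,[0.006,-0.001,0],0.04],
])

```text
clock: 4.82
position: [0.5659, -0.117, 0.1004]
ee_rot: [-0.707, 0.707, -0.003, 0.002]
contact_force: [-1.0, -0.0, 0.3]
width: -0.0002
```

Emit:
jog_arm([
  [0.0,[0.003,-0.0005,0],0.02],
  [0.0,[0.003,-0.0005,0],0.02],
])

```text
clock: 5.08
position: [0.5688, -0.1178, 0.1003]
ee_rot: [0.707, -0.707, -0.01, 0.014]
contact_force: [-7.8, -1.1, 6.4]
width: -0.0002
```

Emit:
jog_arm([
  [0.0,[0.003,-0.0005,0],0.01],
  [0.0,[0.002,0,0],0.01],
])

```text
clock: 5.32
position: [0.5753, -0.1187, 0.1004]
ee_rot: [-0.707, 0.707, 0.018, -0.019]
contact_force: [-1.0, -0.7, -0.2]
width: 0.0001
```

Emit:
jog_arm([
  [0.0,[0.002,0,0],0.01],
  [0.0,[0.001,0,0],0],
])

```text
clock: 5.58
position: [0.5791, -0.1182, 0.1004]
ee_rot: [0.707, -0.707, -0.022, 0.023]
contact_force: [-4.6, -1.2, 3.3]
width: 0.0002
```

Emit:
jog_arm([
  [0.0,[0.001,0,0],0],
  [0.0,[0.001,0,0],0],
])

```text
clock: 5.82
position: [0.5792, -0.1182, 0.1004]
ee_rot: [0.707, -0.707, -0.02, 0.024]
contact_force: [-7.8, -0.9, 6.8]
width: -0.0001
```

```bash
python3 - <<'E'
from h import *
print(manip.get_state()['contact_force'],manip.get_state()['position'])
p,d=save('scene','s4.png');cv2.imwrite('pics/s4z.png',cv2.resize(p[130:245,215:355,::-1],None,fx=5,fy=5,interpolation=cv2.INTER_CUBIC))
E
```

```text
[-7.84538217 -0.91335875  6.75025226] [ 0.57922452 -0.11822781  0.1003548 ]
```

View pics/s4z.png

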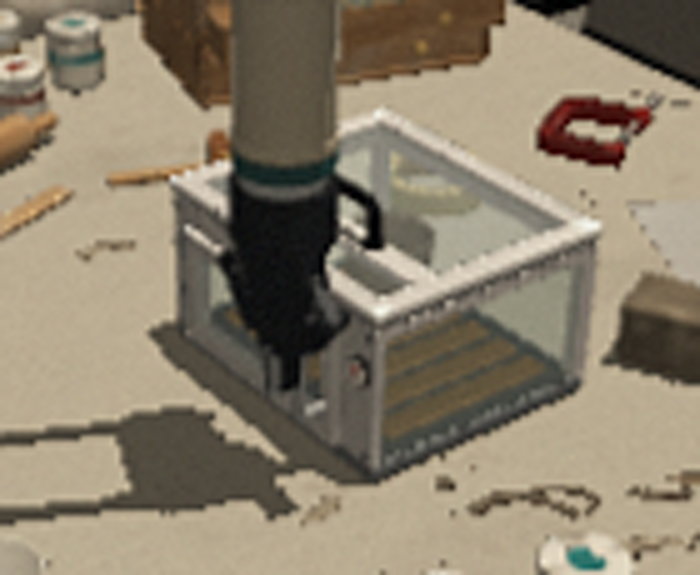

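Emit:
jog_arm([
  [0.0,[0.002,0,0],0],
  [0.0,[0.002,0,0],0],
])

```text
clock: 6.12
position: [0.5794, -0.1183, 0.1003]
ee_rot: [0.707, -0.707, -0.018, 0.027]
contact_force: [-17.4, -3.0, 13.2]
width: -0.0
```

Emit:
jog_arm([
  [0.0,[-0.007,0,0],0],
  [0.0,[-0.02,0,0],0],
  [0.0,[-0.05,0.01,0.03],0],
  [0.0,[-0.03,0.02,0.05],0],
  [0.0,[0,0,0.03],0],
])

```text
clock: 6.75
position: [0.4776, -0.087, 0.2125]
ee_rot: [0.707, -0.707, -0.023, 0.021]
contact_force: [0.9, -0.2, 0.1]
width: 0.0
```

```bash
python3 - <<'E'
from h import *
p,d=save('scene','s5.png');cv2.imwrite('pics/s5z.png',cv2.resize(p[130:245,215:355,::-1],None,fx=5,fy=5,interpolation=cv2.INTER_CUBIC))
print([(x['position'],x['score']) for x in spot_point('door_pull','scene')],[(x['position'],x['score']) for x in spot_point('lid_grip','scene')])
for th in (0,.02,.065):
  c=.055;X=np.array([np.cos(c),np.sin(c)]);Y=np.array([-X[1],X[0]]);H=np.array([.612,.0679]);a=c-th;x=np.array([np.cos(a),np.sin(a)]);y=np.array([-x[1],x[0]])
  print(th,proj('scene',[*(H-.186*y-.028*x),.084]))
print(manip.get_state()['position'])
E
```

```text
[([276.1, 206.9], 0.57)] [([280.3, 164.3], 0.56)]
0 [274.76177862 206.41464837]
0.02 [273.84945913 206.67413441]
0.065 [271.75615515 207.22155252]
[ 0.48044408 -0.0883927   0.21226464]
```

View pics/s5z.png

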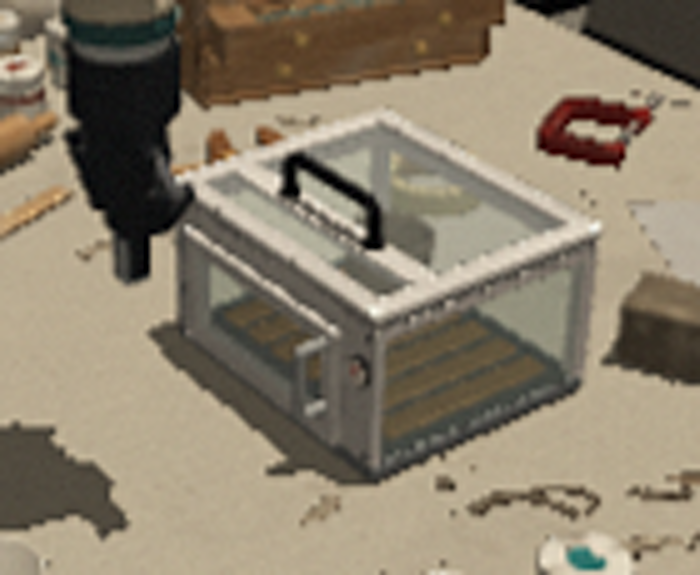

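Emit:
jog_arm([
  [0.06,[0.0,0.006,0.05],-0.17],
  [0.06,[0.02,0.006,0.038],-0.17],
  [0.06,[0.02,0.006,0],-0.17],
  [0.06,[0.02,0.006,0],-0.17],
  [0.06,[0.02,0.006,0],-0.17],
  [0.06,[0.02,0.006,0],-0.17],
  [0.06,[0.02,0.006,0],-0.17],
  [0.06,[0.02,0.006,0],-0.17],
  [0.06,[0.02,0.006,0],-0.17],
  [0.06,[0.0,0,0],0],
])

```text
clock: 8.15
position: [0.6397, -0.0339, 0.2956]
ee_rot: [-0.525, 0.526, -0.474, 0.472]
contact_force: [-0.3, 0.7, -0.5]
width: 0.0599
```

```bash
python3 - <<'E'
from h import *
from scipy.spatial.transform import Rotation as R
np.set_printoptions(precision=4,suppress=True)
s=manip.get_state(); m=camera_model('wrist')
p,d=save('wrist','w1.png'); np.save('w1d.npy',d)
w,x,y,z=s['ee_rot'];print(s['qpos'],s['position']);print(R.from_quat([x,y,z,w]).as_matrix());print(m)
r=spot_point('lid_grip','wrist');print(r)
for q in r: print(atz('wrist',q['position'],.188))
q=silhouettes('lid_handle','wrist'); print([(a['score'],a['mask'].sum()) for a in q])
E
```

```text
[-0.1618  0.3578  1.268   0.0005  1.5184 -0.2676] [ 0.6397 -0.0339  0.2956]
[[ 0.1056 -0.0025  0.9944]
 [-0.9944  0.0009  0.1056]
 [-0.0012 -1.     -0.0024]]
{'mtx': array([[314.1376,   0.    , 254.8526],
       [  0.    , 314.1376, 190.4204],
       [  0.    ,   0.    ,   1.    ]]), 'world_from_camera': array([[ 0.9943, -0.1019, -0.0307,  0.6313],
       [ 0.1064,  0.9479,  0.3001,  0.0414],
       [-0.0015, -0.3017,  0.9534,  0.4215],
       [ 0.    ,  0.    ,  0.    ,  1.    ]])}
[{'position': [312.9, 194.7], 'score': 0.7}]
[ 0.6831 -0.0315  0.188 ]
[(0.57, np.int64(2472)), (0.56, np.int64(838))]
```

View pics/w1.png

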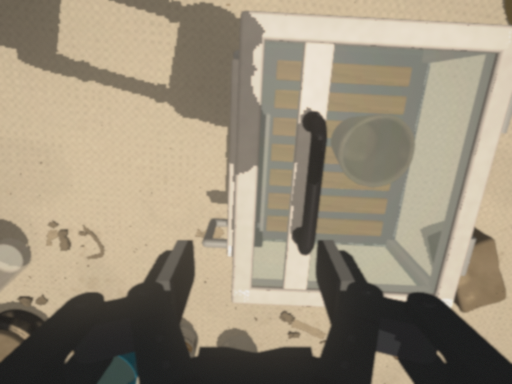

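```bash
python3 - <<'E'
from h import *
np.set_printoptions(precision=4,suppress=True)
p=cv2.imread('pics/w1.png'); g=p.max(2); d=np.load('w1d.npy')
m=np.zeros_like(g); m[100:260,290:335]=(g[100:260,290:335]<50)
for r in range(130,235,20):
    c=np.nonzero(m[r])[0]; P=atz('wrist',(c.mean(),r),.188); print(r,c.min(),c.max(),P, [d[r,int(c.mean())]], (lambda ov:ov[0]+ov[1]*d[r,int(c.mean())])(ray('wrist',(c.mean(),r))))
for r in ((316,113),(306,251)): print(atz('wrist',r,.188))
E
```

```text
<stdin>:6: RuntimeWarning: Mean of empty slice.
  ret = ret.dtype.type(ret / rcount)
Traceback (most recent call last):
ValueError: zero-size array to reduction operation minimum which has no identity
```

```bash
python3 - <<'E'
from h import *
np.set_printoptions(precision=4,suppress=True)
p=cv2.imread('pics/w1.png'); g=p.max(2); d=np.load('w1d.npy')
for r in range(120,250,20):
    print(r,g[r,296:332]); print(np.round(d[r,296:332:3],3))
for r in ((316,113),(306,251)): print(atz('wrist',r,.188))
E
```

```text
120 [159 161 184 199 181 139  98  71  60  58  57  56  54  55  54  56  56  57
  57  57  58  58  58  57  58  58  59  75 109 145 159 158 156 154 153 153]
[0.266 0.263 0.257 0.257 0.247 0.236 0.233 0.231 0.231 0.234 0.267 0.266]
140 [129 132 136 140 139 140 139 138 138 138 138 138 136 127 103  73  55  50
  49  50  50  52  54  56  57  55  54  55  55  61  83 115 132 137 132 127]
[0.267 0.267 0.268 0.267 0.267 0.231 0.228 0.228 0.227 0.227 0.231 0.272]
160 [135 138 139 138 138 138 137 137 137 137 136 127 103  71  54  49  48  49
  49  46  48  49  49  47  48  49  54  76 113 143 159 163 163 164 163 162]
[0.273 0.272 0.272 0.274 0.236 0.233 0.231 0.232 0.231 0.234 0.276 0.277]
180 [139 138 137 137 138 136 137 137 135 126 101  70  52  49  48  51  50  49
  49  49  49  49  49  52  60  87 124 149 159 160 161 161 161 162 162 161]
[0.279 0.278 0.279 0.278 0.238 0.235 0.238 0.235 0.237 0.282 0.282 0.282]
200 [135 136 137 137 137 136 134 125 100  71  57  55  55  56  59  62  66  69
  66  61  57  56  67  98 133 154 161 161 161 161 161 161 161 162 161 161]
[0.285 0.283 0.285 0.244 0.242 0.242 0.241 0.241 0.287 0.287 0.289 0.289]
220 [134 134 134 134 130 120  95  70  57  56  57  59  60  64  67  68  65  61
  58  61  82 116 144 156 159 160 159 159 159 158 159 158 157 157 157 156]
[0.291 0.291 0.251 0.248 0.246 0.246 0.247 0.293 0.294 0.294 0.295 0.293]
240 [ 62  59  59  57  58  60  61  61  61  62  64  67  69  68  65  63  61  65
  83 109 122 115  99  88  84  86  92  98 104 107 107 106 106 106 107 108]
[0.278 0.272 0.253 0.252 0.252 0.251 0.255 0.299 0.147 0.148 0.148 0.149]
[0.6752 0.0303 0.188 ]
[ 0.6853 -0.0815  0.188 ]
```

```bash
python3 - <<'E'
from h import *
np.set_printoptions(precision=4,suppress=True)
P=np.array([atz('wrist',q,.188) for q in ((318.5,140),(316,160),(313.7,180),(311.5,200),(309.5,220))]);print(P)
k=np.polyfit(P[:,1],P[:,0],1);print(k, np.polyval(k,-.029))
# lid edges depth -> height check
E
```

```text
[[ 0.6803  0.0111  0.188 ]
 [ 0.6809 -0.0041  0.188 ]
 [ 0.6817 -0.0199  0.188 ]
 [ 0.6827 -0.0364  0.188 ]
 [ 0.6838 -0.0535  0.188 ]]
[-0.0546  0.6808] 0.6823469830005282
```

Emit:
jog_arm([
  [0.06,[0.02,0.003,0],-0.025],
  [0.06,[0.0225,0.003,0],-0.025],
  [0.06,[0,0,-0.05],0],
  [0.06,[0,0,-0.045],0],
  [0.06,[0,0,-0.015],0],
  [0.06,[0,0,0],0],
])

```text
clock: 9.05
position: [0.6806, -0.0285, 0.1881]
ee_rot: [-0.513, 0.513, -0.487, 0.486]
contact_force: [-0.3, 0.7, 0.2]
width: 0.0597
```

```bash
python3 - <<'E'
from h import *
p,d=save('scene','s6.png');cv2.imwrite('pics/s6z.png',cv2.resize(p[110:225,215:355,::-1],None,fx=5,fy=5,interpolation=cv2.INTER_CUBIC))
p,d=save('wrist','w2.png')
print(manip.get_state()['position'])
E
```

```text
[ 0.68214697 -0.02860398  0.19055975]
```

View pics/s6z.png

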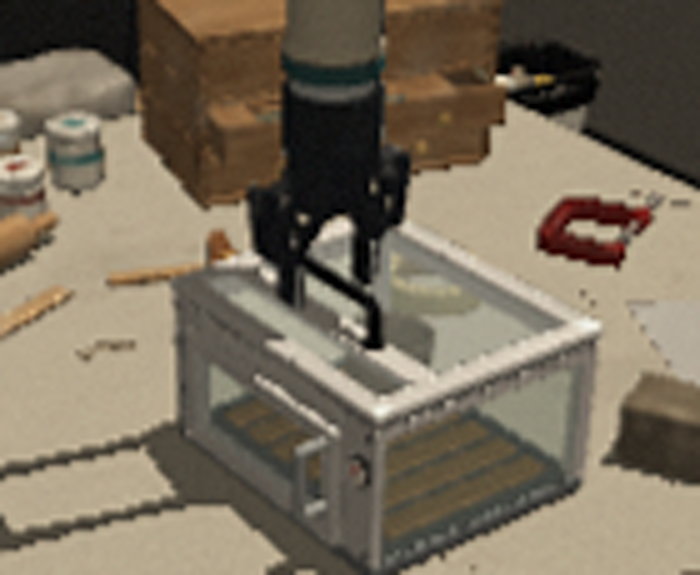

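View pics/w2.png

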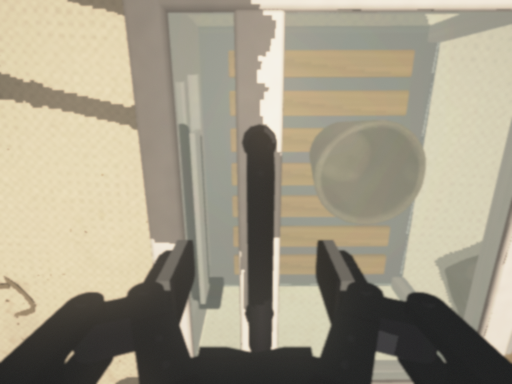

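Emit:
jog_arm([
  [0.04,[0,0,-0.004],0],
  [0.02,[0,0,0],0],
  [0.0,[0,0,0],0],
  [0.0,[0,0,0],0],
  [0.0,[0,0,0],0],
], force=60)

```text
clock: 9.78
position: [0.6839, -0.0281, 0.1854]
ee_rot: [0.515, -0.511, 0.485, -0.488]
contact_force: [5.5, 0.4, -1.0]
width: 0.01
```

Emit:
jog_arm([
  [0.0,[0,0,0],0],
  [0.0,[0,0,0],0],
])

```text
clock: 10.02
position: [0.6839, -0.0282, 0.1854]
ee_rot: [0.515, -0.511, 0.485, -0.488]
contact_force: [4.2, 0.9, -0.3]
width: 0.0101
```

```bash
python3 - <<'E'
from h import *
p,d=save('scene','s7.png');cv2.imwrite('pics/s7z.png',cv2.resize(p[110:225,215:355,::-1],None,fx=5,fy=5,interpolation=cv2.INTER_CUBIC))
s=manip.get_state();print(s['position'],s['contact_force'],s['moment'],s['width'])
E
```

```text
[ 0.68391858 -0.02815587  0.18536016] [ 5.1203564   0.54872579 -1.89717044] [ 0.06405758 -0.71388802  0.03186884] 0.010342708978687267
```

View pics/s7z.png

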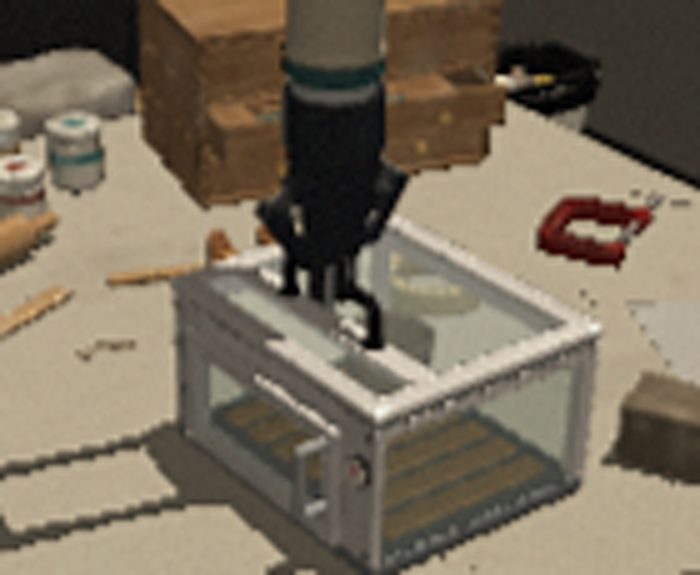

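Emit:
jog_arm([
  [0.0,[0.0005,0,0.001],0],
  [0.0,[0.0005,0,0.001],0],
], force=70)

```text
clock: 10.32
position: [0.6839, -0.0281, 0.1855]
ee_rot: [0.514, -0.512, 0.486, -0.487]
contact_force: [6.1, 1.0, -9.6]
width: 0.0097
```

Emit:
jog_arm([
  [0.0,[0.0003,0,0.001],0],
  [0.0,[0.0003,0,0.0005],0],
])

```text
clock: 10.58
position: [0.6839, -0.0281, 0.1856]
ee_rot: [0.514, -0.513, 0.486, -0.487]
contact_force: [4.9, 0.2, -11.5]
width: 0.0097
```

Emit:
jog_arm([
  [0.0,[0.0003,0,0.0005],0],
  [0.0,[0.0003,0,0.0005],0],
])

```text
clock: 10.82
position: [0.6839, -0.0282, 0.1856]
ee_rot: [-0.513, 0.513, -0.487, 0.486]
contact_force: [4.2, -0.6, -14.6]
width: 0.0099
```

Emit:
jog_arm([
  [0.0,[0.0003,0,0.0005],0],
  [0.0,[0.0,0,0.0005],0],
])

```text
clock: 11.08
position: [0.684, -0.0281, 0.186]
ee_rot: [-0.513, 0.513, -0.487, 0.486]
contact_force: [6.2, -1.2, -14.4]
width: 0.0097
```

Emit:
jog_arm([
  [0.0,[0.0002,0,0.0005],0],
  [0.0,[0.0,0,0.0],0],
])

```text
clock: 11.32
position: [0.6843, -0.0281, 0.1869]
ee_rot: [-0.513, 0.513, -0.487, 0.486]
contact_force: [4.8, -0.8, -13.0]
width: 0.0096
```

Emit:
jog_arm([
  [0.0,[0.0002,0,0.0005],0],
  [0.0,[0.0,0,0.0],0],
])

```text
clock: 11.58
position: [0.6845, -0.0282, 0.1878]
ee_rot: [-0.513, 0.513, -0.487, 0.486]
contact_force: [6.2, 0.6, -11.6]
width: 0.0097
```

Emit:
jog_arm([
  [0.0,[0.0002,0,0.0005],0],
  [0.0,[0.0,0,0.0],0],
])

```text
clock: 11.82
position: [0.6849, -0.0281, 0.1891]
ee_rot: [0.513, -0.513, 0.487, -0.486]
contact_force: [5.3, 0.3, -9.6]
width: 0.0097
```

Emit:
jog_arm([
  [0.0,[0.0002,0,0.0005],0],
  [0.0,[0.0,0,0.0],0],
])

```text
clock: 12.08
position: [0.6854, -0.0281, 0.1909]
ee_rot: [0.514, -0.513, 0.486, -0.487]
contact_force: [4.9, 0.8, -6.5]
width: 0.0098
```

Emit:
jog_arm([
  [0.0,[0.0002,0,0.0005],0],
  [0.0,[0.0,0,0.0],0],
])

```text
clock: 12.32
position: [0.6859, -0.0281, 0.1924]
ee_rot: [0.514, -0.512, 0.486, -0.487]
contact_force: [4.8, 0.5, -3.3]
width: 0.01
```

Emit:
jog_arm([
  [0.0,[0.0003,0,0.001],0],
  [0.0,[0.0003,0,0.001],0],
])

```text
clock: 12.58
position: [0.6865, -0.028, 0.1948]
ee_rot: [0.514, -0.512, 0.486, -0.487]
contact_force: [5.2, 0.7, -6.7]
width: 0.0096
```

Emit:
jog_arm([
  [0.0,[0.0006,0,0.0015],0],
  [0.0,[0.0006,0,0.0015],0],
  [0.0,[0.0006,0,0.0015],0],
  [0.0,[0.0006,0,0.0015],0],
  [0.0,[0.0006,0,0.0015],0],
  [0.0,[0.0006,0,0.0015],0],
])

```text
clock: 13.32
position: [0.689, -0.0279, 0.2019]
ee_rot: [0.513, -0.513, 0.487, -0.486]
contact_force: [5.9, 0.2, -9.5]
width: 0.01
```

Emit:
jog_arm([
  [0.0,[0.0006,0,0.001],0],
  [0.0,[0.0006,0,0.001],0],
  [0.0,[0.0003,0,0.0005],0],
  [0.0,[0,0,0],0],
  [0.0,[0,0,0],0],
])

```text
clock: 13.95
position: [0.6906, -0.0278, 0.2062]
ee_rot: [0.514, -0.513, 0.486, -0.487]
contact_force: [3.8, 2.7, -4.0]
width: 0.0099
```

```bash
python3 - <<'E'
from h import *
p,d=save('scene','s8.png');cv2.imwrite('pics/s8z.png',cv2.resize(p[110:225,215:355,::-1],None,fx=5,fy=5,interpolation=cv2.INTER_CUBIC))
p,d=save('top','t8.png');cv2.imwrite('pics/t8z.png',cv2.resize(p[95:230,190:330,::-1],None,fx=5,fy=4.4,interpolation=cv2.INTER_CUBIC))
s=manip.get_state();print(s['position'],s['contact_force'],s['moment'],s['width'])
E
```

```text
[ 0.69060352 -0.02785842  0.20625874] [ 4.27479412  3.56679294 -4.15300118] [ 0.4571411  -0.50081262  0.02150075] 0.010081962578066919
```

View pics/s8z.png

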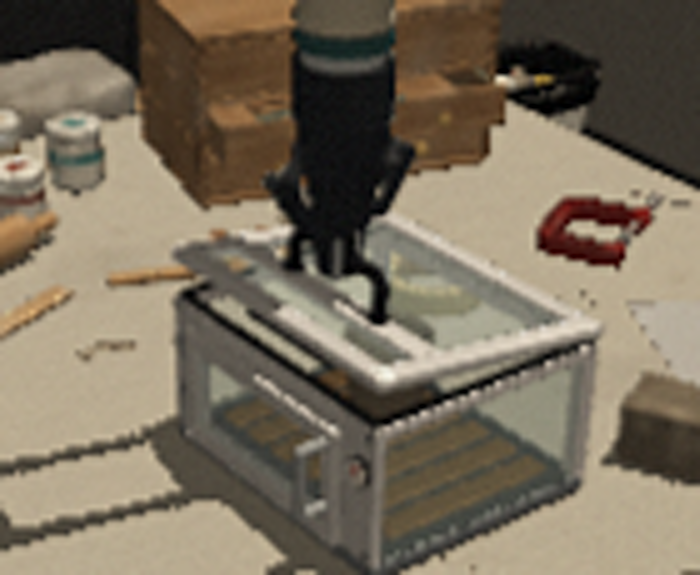

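View pics/t8z.png

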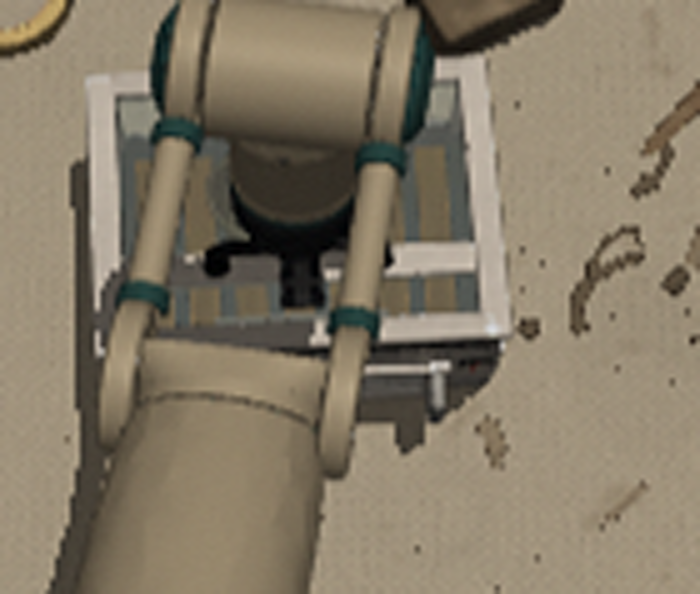

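```bash
python3 - <<'E'
from h import *
np.set_printoptions(precision=3,suppress=True)
c=.055; X=np.array([np.cos(c),np.sin(c),0]);Y=np.array([-X[1],X[0],0]);Z=np.array([0,0,1.])
G=np.array([.6823,-.0283,.188]); A=G+.162*X-.043*Z
L=G-.062*X-.034*Z  # lid front top edge
def at(P,th):
    r=P-A; a=r@X;b=r@Z; return A+(r@Y)*Y+(a*np.cos(th)-b*(-np.sin(th)) if 0 else a*np.cos(th)+b*np.sin(th))*X+(b*np.cos(th)-a*np.sin(th))*Z
for th in (0,.1,.12,.13,.136,.15): print(th,*[at(L+s*Y,th) for s in(-.132,)],proj('scene',at(L-.132*Y,th)),proj('scene',at(L+.132*Y,th)),at(G,th)-G,proj('top',at(L-.132*Y,th)))
print('closed FR',(215+378/5,110+408/5),'now',(215+385/5,110+375/5),'FL closed',(215+175/5,110+275/5),'now',(215+175/5,110+248/5))
# precise FR: compare pictures s6 & s8
for i in range(3):
    s=manip.get_state();print(s['clock'],s['position'],s['contact_force']); p,d=get_image('top')
# depth on lid top vs lid plane from top camera (right frame strip and cross bar)
pts=[]
for v in range(105,172,3):
  for u in range(276,291):
    if d[v,u]>0:
      o,r=ray('top',(u,v)); P=o+r*d[v,u]
      q=P-A
      if P[2]>.13 and abs(q@Y)<.13: pts.append([q@X,P[2],q@Y])
pts=np.array(pts); print(len(pts)); k=np.polyfit(pts[:,0],pts[:,1],1);print(k, 'theta',np.arctan(-k[0]))
for lo in np.arange(-.24,.02,.04):
  m=(pts[:,0]>=lo)&(pts[:,0]<lo+.04); print(round(lo+.02,3),m.sum(),np.median(pts[m,1]) if m.any() else None)
E
```

```text
0 [ 0.628 -0.164  0.154] [289.972 192.897] [248.416 164.891] [0. 0. 0.] [292.006 174.172]
0.1 [ 0.63  -0.163  0.176] [290.639 187.256] [248.686 159.794] [0.005 0.    0.016] [292.535 171.992]
0.12 [ 0.63  -0.163  0.181] [290.834 186.1  ] [248.797 158.755] [0.006 0.    0.019] [292.636 171.468]
0.13 [ 0.631 -0.163  0.183] [290.939 185.52 ] [248.859 158.233] [0.007 0.    0.021] [292.686 171.195]
0.136 [ 0.631 -0.163  0.184] [291.004 185.17 ] [248.899 157.92 ] [0.007 0.    0.022] [292.716 171.027]
0.15 [ 0.632 -0.163  0.187] [291.164 184.353] [248.998 157.186] [0.008 0.    0.024] [292.784 170.626]
closed FR (290.6, 191.6) now (292.0, 185.0) FL closed (250.0, 165.0) now (250.0, 159.6)
14.05 [ 0.691 -0.028  0.206] [ 4.275  3.567 -4.153]
14.1 [ 0.691 -0.028  0.206] [ 3.277  3.122 -4.885]
14.15 [ 0.691 -0.028  0.206] [ 4.218  3.231 -3.437]
299
[-0.154  0.154] theta 0.15319548144833559
-0.22 32 0.18065119720008416
-0.18 60 0.17376717574413758
-0.14 60 0.17178849545966324
-0.1 53 0.1656146007045498
-0.06 50 0.160305030437216
-0.02 42 0.1570765122706581
0.02 2 0.1510163875323136
```

```bash
python3 - <<'E'
from h import *
a=cv2.imread('pics/s6.png');b=cv2.imread('pics/s8.png')
w=[cv2.resize(x[170:205,260:310],None,fx=8,fy=14,interpolation=cv2.INTER_CUBIC) for x in(a,b)]
cv2.imwrite('pics/cmp.png',np.hstack(w)[:, :])
# template match of FR corner patch
for (u,v,h) in ((290,192,6),(289,190,8),(300,188,6),(291,192,5)):
    t=a[v-h:v+h+1,u-h:u+h+1]; R=b[v-h-12:v+h+6,u-h-6:u+h+7]
    m=cv2.matchTemplate(R,t,cv2.TM_CCOEFF_NORMED); y,x=np.unravel_index(m.argmax(),m.shape)
    def sp(l,c,r): return .5*(l-r)/(l-2*c+r)
    dy=sp(m[y-1,x],m[y,x],m[y+1,x]) if 0<y<m.shape[0]-1 else 0; print(u,v,m.max(),'dy',y-12+dy,'dx',x-6)
E
```

```text
290 192 0.88856345 dy -6.316458821296692 dx 1
289 190 0.82714236 dy -6.121117405593395 dx 1
300 188 0.8500876 dy -5.1217203587293625 dx 0
291 192 0.8941243 dy -6.346361666917801 dx 1
```

View pics/cmp.png

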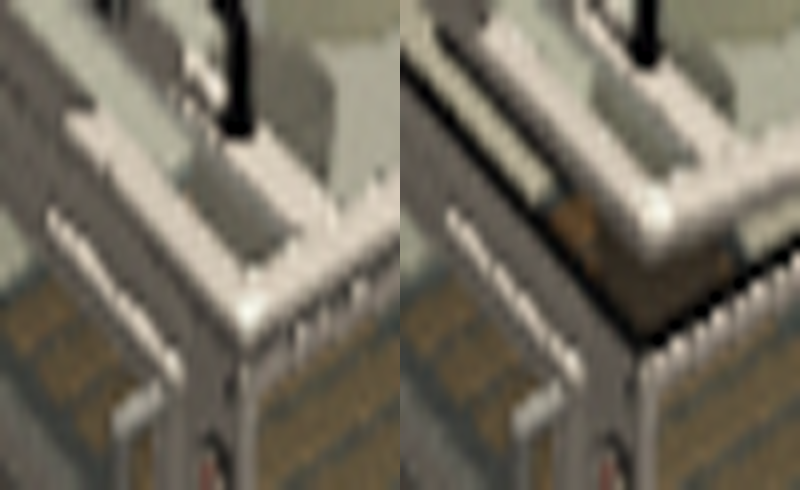

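Emit:
jog_arm([
  [0.0,[0.0003,0.0003,0.0008],0],
  [0.0,[0,0,0],0],
  [0.0,[0,0,0],0],
  [0.0,[0,0,0],0],
])

```text
clock: 14.7
position: [0.6907, -0.0278, 0.2066]
ee_rot: [0.513, -0.513, 0.487, -0.487]
contact_force: [4.5, 1.8, -4.7]
width: 0.0098
```

Emit:
jog_arm([
  [0.0,[0,0,0],0],
  [0.0,[0,0,0],0],
  [0.0,[0,0,0],0],
  [0.0,[0,0,0],0],
])

```text
clock: 15.2
position: [0.6907, -0.0279, 0.2066]
ee_rot: [0.513, -0.513, 0.487, -0.487]
contact_force: [3.1, 3.0, -4.9]
width: 0.0095
```

```bash
python3 - <<'E'
from h import *
p,d=save('scene','s9.png');a=cv2.imread('pics/s6.png')
cv2.imwrite('pics/s9z.png',cv2.resize(p[110:225,215:355,::-1],None,fx=5,fy=5,interpolation=cv2.INTER_CUBIC))
w=[cv2.resize(x[170:205,260:310],None,fx=8,fy=14,interpolation=cv2.INTER_CUBIC) for x in(a,p[:,:,::-1])]
cv2.imwrite('pics/cmp2.png',np.hstack(w))
s=manip.get_state();print(s['clock'],s['position'],s['contact_force'],s['qd'],s['width'])
E
```

```text
15.25 [ 0.69071399 -0.02783973  0.20657538] [ 4.19478984  3.80145778 -3.98101797] [ 0.00152603  0.00101655 -0.00036219  0.00047704 -0.00091788 -0.00011261] 0.00972944937142492
```

View pics/cmp2.png

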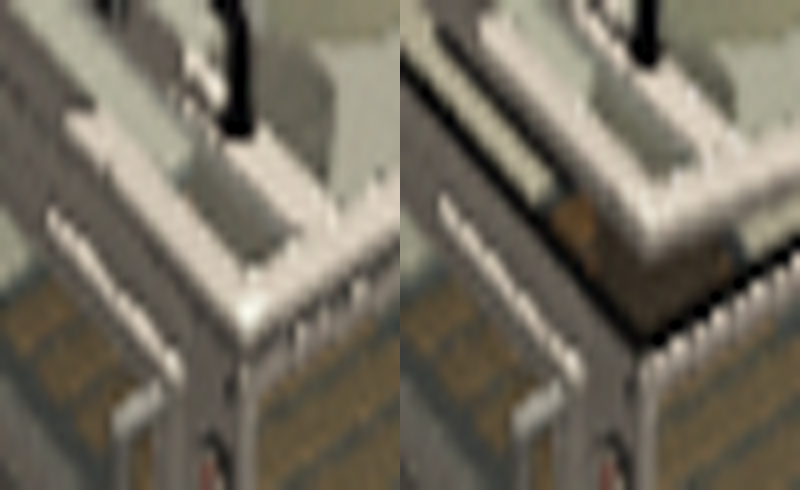

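View pics/s9z.png

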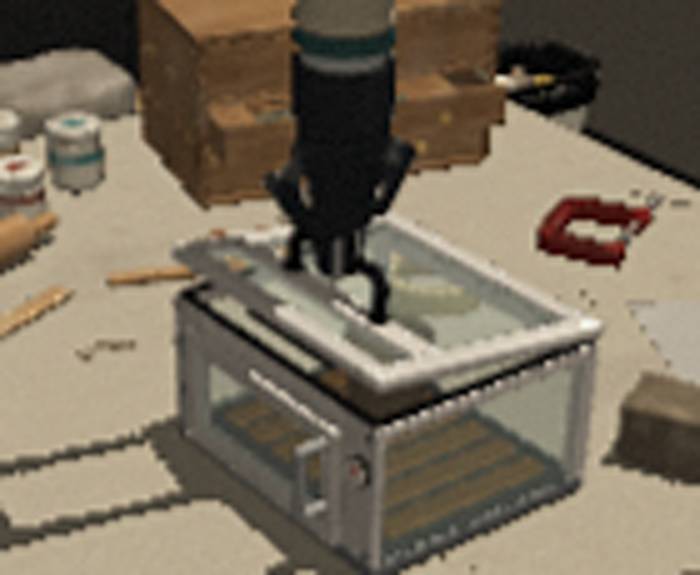

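```bash
python3 -c "
from rig import sign_off,manip
print(sign_off());s=manip.get_state();print(s['clock'],s['position'],s['contact_force'])"
```

```text
the job is handed in; nothing more can be done
None
the job is handed in; nothing more can be done
```

The door is shut and the lid is held still, its front edge about 29 mm open. I handed the job in at about 15 s on the clock.

- **Door:** I pushed it by its pull with closed fingers, and the roller gave way at about 8 N. It then stopped hard where I had worked out the shut position, held there under a 17 N push, and stayed flush after I backed off. The roller took about the given force, and the pictures show the door still flush at the end.
- **Lid:** I gripped the bar at 60 to 70 N and raised it in steps of about 0.5 mm. The seal broke at about 14.5 N, and the force then fell gradually to about 3 N with no jump.
- **Opening:** The arm position puts the front edge about 29 mm up. The pictures, taken just before a last small raise of under 1 mm, gave 26 to 27 mm. A rough depth fit at that point gave about 34 mm.
- **Holding still:** The lid did not drift over the last half second, with about 4 N of load at the bar.
- **Unexplained:** A sideways force of about 3 N appeared late in the lift. I found no contact that would explain it.
- **Cup and other things:** I touched nothing else. I did not measure the positions of the cup, bowl, jars or glass again at the end.

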